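# Weigh two parts boxes by hand and store the full one

## Robot

A 6-joint arm with a two-finger parallel gripper is mounted at the origin on the work surface. World frame = base frame: x ahead of the robot, y to its left, z up, the work surface at z = 0. Lengths are in m, angles in rad, forces in N, time in s.
With the tool pointing down it reaches from about 0.25 to 0.775 m from the base axis. Payload 4 kg.
Tool frame: the origin (TCP) lies at the very end of the fingers, on their centre line; the grasp point (between the pads) lies 19 mm behind it; z points along the fingers, x is the direction in which the jaws open and shut, and the axes are right-handed (so a half turn about z gives the same grasp; the last joint's range is limited). The gripper opens to 94 mm and grips with 3 to 60 N. Pads are 16 mm wide; open, the fingers measure 119 mm over their backs; the gripper's body (75 mm by 177 mm) begins 78 mm behind the grasp point.
Start: joints at [1.038, 0.087, 1.371, -0, 1.684, -0.103], TCP at [0.229, 0.5, 0.206] pointing down, gripper open.
Joint ranges: [-3.1, 3.1], [-0.76, 2.03], [0.27, 2.55], [-1.08, 4.22], [0.17, 2.65], [-2.57, 2.57]. Speed limits (rad/s): [2.79, 2.79, 3.14, 3.14, 3.14, 3.14].

## Interface

Orientations are given as [roll, pitch, yaw] about the fixed x, y, z axes, in that order (R = Rz(yaw) Ry(pitch) Rx(roll)).
In Python, from bench import robot, cams, ticket gives the robot as it stands.
- The arm moves only by the tool jog_arm, never from a script. Its argument "series" is a list of rows, each an object of numbers: "x", "y", "z": the shift along the tool's x, y, z in m; "rx", "ry", "rz": the turn, a rotation vector about the tool's x, y, z in degrees. A call has 1 to 12 rows; each row shifts and turns the pose as measured when the row begins, along the tool's axes as they then stand; what a row does not reach is not made up. A row lasts 1/12 s, in which the tool goes at most 41.7 mm and 7.16 degrees, less where a joint would pass 70% of its speed; a pose out of reach is approached as far as the arm can. A call with a gripper value outside its range is refused whole. "claw" is the opening, from 0 (shut) to 1 (fully open), set as the call begins (left out, the last holds). The fingers move at their own pace and stop on an object; the grip force is fixed at half the most. Time passes only in rows, so rows that do not move let the fingers close. It gives the time, the measured TCP pose, the force and the opening at its end, in the units of the state.
- robot.get_obs(): the state, without advancing time (a new reading comes with each control period).
- cams.snapshot(name): name is "scene" or "top"; returns a dict with "img" (400x640x3 uint8, red, green, blue), "mtx" (3x3 intrinsics, pixels), "origin" and "attitude" of the camera in the world. Camera axes: x right, y down, z forward; pixel columns grow to the right and rows downward; lengths in m; the calibration is good to about 2 mm. A picture is of the moment at which its call begins. There is no depth.
- ticket.close_job(): hands the job in, once; it reports no verdict.
Trained networks look in a picture, given as the dict that the camera call returned (one of the last four; its "shot" number tells which), for a name from the list of things; names that differ only in an ending like _2 or _b are one class to them, and where a whole thing is asked for, a point or a joint stands for the part that bears it (a point fixed in the world has none). Each returns a list of dicts, best first, with "p" (0 to 1); they miss things now and then, are a little off and sometimes report something else, mostly with a low value. They report only what shows in the picture. A call takes as long as a camera call. They do not tell look-alikes from the thing itself.
- cams.look_for(thing, picture): "bbox" ([left, top, width, height] in pixels, round what is visible of it).
The state is a dict: "time": time; "joint_positions": joint angles; "qvel": joint speeds; "joint_torque": joint torques, N m; "tool_pos": TCP position; "ee_rot": TCP orientation; "wrist_force": force on the tool from outside, world axes, zero at the start; "wrist_torque": the same for the moment, N m; "width": finger opening in m.
Only numpy, scipy, OpenCV 4.12 (cv2) and the standard library are available. Lean on these libraries where they do the work, as an engineer would, in place of code of your own. Each camera call takes 0.05 s, during which the arm holds its last target.

## Task

One of the two closed grey parts boxes on the storeroom bench is full, the other is empty. Lift the white-labelled box well clear of the bench to feel its weight and set it back down where it stood, then lift the yellow-labelled box in the same way. Put the heavier of the two upright on the floor of the empty blue bin and leave the lighter one standing upright on the bench where it was; do not drop either.

Things in the scene. Friction and masses are not known exactly. Their poses are not given: they have to be found in the camera images.
- box_white_center (a point): closed parts box, grey plastic with a flush black lid and a white label on the lid and both ends; 90 mm long (its x), 50 mm wide (its y), 70 mm high (its z, up). This point is its centre, 35 mm above its underside. Grip it across the 50 mm width. It and the other labelled box look alike; one of the two, either one, is full of metal parts (about 0.45 to 0.65 kg in all), the other is empty but for foam (about 0.15 to 0.2 kg)
- box_yellow_center (a point): closed parts box, grey plastic with a flush black lid and a yellow label on the lid and both ends; 90 mm long (its x), 50 mm wide (its y), 70 mm high (its z, up). This point is its centre, 35 mm above its underside. Grip it across the 50 mm width. It and the other labelled box look alike; one of the two, either one, is full of metal parts (about 0.45 to 0.65 kg in all), the other is empty but for foam (about 0.15 to 0.2 kg)
- bin_empty: empty open-topped blue storage bin, fixed to the bench: 300 mm long (its x), 180 mm wide (its y), 65 mm high, walls 6 mm, floor 6 mm thick. Origin: centre of its underside, on the bench (z = 0); z up. A second bin just like it stands on the other side and is filled with clear tubes: not that one
Mind the look-alikes: they are no part of the job. Leave any purple look-alike of the part that bears box_yellow_center alone.

How it is judged:
By the outcome, as a careful person would: the job done as asked, in the order asked, and still so for the second after the job is handed in, with the robot touching nothing.
It also fails if it takes over 72 s, if anything falls off the work surface, if the arm or the gripper's body presses on something with over 40 N, if the wrist force passes 120 N, or if a joint passes its speed limit or range.

## Working session

There is one attempt and no reset: what is moved stays moved. The work goes in short steps, Python scripts to look and compute and a tool call to move; the robot and the scene stay as the last step left them, time stands still between calls to the robot, and variables do not carry over. Pictures are saved under pics/ and viewed, and the job is handed in when it is done.

Besides the shell and the picture viewer there is one more tool, called after ">>>" by a JSON object that holds its "name" and its "arguments". jog_arm: Moves the arm, as the interface text tells. Its arguments: {"type":"object","properties":{"series":{"type":"array","items":{"type":"object","properties":{"x":{"type":"number"},"y":{"type":"number"},"z":{"type":"number"},"rx":{"type":"number"},"ry":{"type":"number"},"rz":{"type":"number"}}}},"claw":{"type":"number"}},"required":["series"]}

```bash
mkdir -p pics
python3 - <<'E'
from bench import robot,cams,ticket
import cv2,pickle
o=robot.get_obs();print(o)
for n in ["scene","top"]:
    s=cams.snapshot(n); cv2.imwrite(f"pics/{n}0.png",s["img"][:,:,::-1]); pickle.dump(s,open(f"{n}0.pkl","wb"))
    print(n,s["mtx"],s["origin"],s["attitude"])
    for t in ["box_white_center","box_yellow_center","bin_empty"]:
        print(t,[( [round(float(v)) for v in d["bbox"]],round(d["p"],2)) for d in cams.look_for(t,s)])
E
```

```text
{'time': 0.0, 'joint_positions': array([ 1.03792259e+00,  8.79233130e-02,  1.37222534e+00, -5.00801804e-05,
        1.68357745e+00, -1.03095732e-01]), 'qvel': array([ 3.46450249e-04,  2.41696932e-04, -6.53982647e-04,  2.92065843e-04,
        2.04973569e-04, -4.26741482e-05]), 'joint_torque': array([-4.22689970e-05, -3.40190077e+01, -3.02425575e+01,  7.16519728e-02,
        3.30269441e-02, -1.80573725e-04]), 'tool_pos': array([0.22891167, 0.49950871, 0.20433615]), 'ee_rot': array([-3.14142260e+00,  2.12723969e-03,  1.14101292e+00]), 'wrist_force': array([ 0.34958306, -0.31561604, -0.04767848]), 'wrist_torque': array([ 0.00673357, -0.01575517,  0.01629464]), 'width': 0.09389688906719122}
scene [[461.77458034   0.         315.25523503]
 [  0.         461.77458034 195.07393972]
 [  0.           0.           1.        ]] [1.25068423 0.47099956 0.96915376] [-2.39822123  0.01532783  2.17249042]
box_white_center [([344, 173, 30, 43], 0.78)]
box_yellow_center [([350, 226, 31, 47], 0.79), ([291, 167, 34, 44], 0.58)]
bin_empty [([187, 104, 109, 88], 0.72)]
top [[485.88186638   0.         329.16382796]
 [  0.         485.88186638 197.61965766]
 [  0.           0.           1.        ]] [ 0.38235356 -0.0149043   1.18134535] [-3.01438264e+00  3.49655754e-04 -1.59689876e+00]
box_white_center [([277, 198, 26, 42], 0.85)]
box_yellow_center [([235, 135, 24, 45], 0.72)]
bin_empty [([421, 139, 91, 137], 0.92)]
```

View pics/scene0.png

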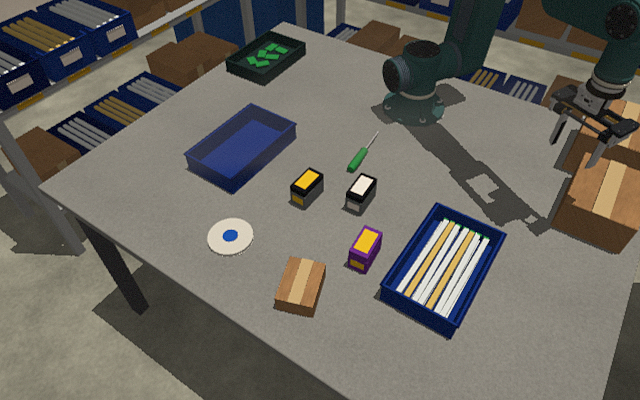

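View pics/top0.png

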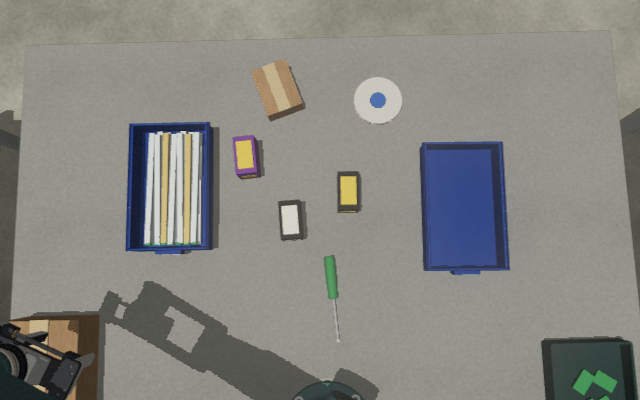

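The top view shows the white box at (290,220), the yellow at (347,191), its purple look-alike at (246,157) and the empty bin at (465,206). The full bin at (170,187) isn't the target. Next I measure the labels and lids.

```bash
cat > h.py <<'E'
import numpy as np,cv2
from scipy.spatial.transform import Rotation as R
def ray(s,uv,z):
    uv=np.atleast_2d(uv).astype(float)
    d=np.c_[uv,np.ones(len(uv))]@np.linalg.inv(s["mtx"]).T@R.from_euler('xyz',s["attitude"]).as_matrix().T
    o=np.array(s["origin"]); return o+d*((z-o[2])/d[:,2])[:,None]
def proj(s,P):
    p=(np.atleast_2d(P)-s["origin"])@R.from_euler('xyz',s["attitude"]).as_matrix()
    p=p@s["mtx"].T; return p[:,:2]/p[:,2:]
def label(s,bb,kind,z=.07):
    l,t,w,h=bb; hsv=cv2.cvtColor(s["img"],cv2.COLOR_RGB2HSV)
    m=(hsv[...,2]>150)&((hsv[...,1]<60) if kind=='w' else (abs(hsv[...,0].astype(int)-24)<10)&(hsv[...,1]>110))
    k=np.zeros_like(m);k[t:t+h,l:l+w]=1; m=(m&k).astype(np.uint8)
    n,lab,st,_=cv2.connectedComponentsWithStats(m); i=1+np.argmax(st[1:,4])
    v,u=np.nonzero(lab==i); P=ray(s,np.c_[u,v],z)[:,:2]
    (c,sz,a)=cv2.minAreaRect((P*1000).astype(np.float32))
    a=np.deg2rad(a)
    if sz[0]<sz[1]: a+=np.pi/2
    a=(a+np.pi/2)%np.pi-np.pi/2
    return P.mean(0),np.array(c)/1000,sorted(sz),a,len(u)
E
python3 - <<'E'
import pickle
from h import *
t=pickle.load(open('top0.pkl','rb'));s=pickle.load(open('scene0.pkl','rb'))
np.set_printoptions(precision=4,suppress=True)
for n,k,bt,bs in [('white','w',(274,195,32,50),(342,170,36,50)),('yellow','y',(332,165,32,50),(286,163,42,30)),('purple','y',(228,130,34,52),(348,222,40,30))]:
    for q,b in((t,bt),(s,bs)): print(n,*label(q,b,k))
print(ray(t,[(421,142),(503,142),(510,270),(425,270)],.065))
print(ray(s,[(252,104),(297,127),(231,177),(185,153)],.065))
for n in('top','scene'):
    q=t if n=='top' else s
    x,y,w,h=(230,110,140,150) if n=='top' else (270,150,130,110)
    cv2.imwrite(f'pics/z{n}.png',cv2.resize(q['img'][y:y+h,x:x+w,::-1],None,fx=4,fy=4,interpolation=cv2.INTER_CUBIC))
E
```

```text
white [0.4768 0.0737] [0.4769 0.0737] [37.01780700683594, 66.08374786376953] 0.058644234491441516 466
white [0.4771 0.0739] [0.4766 0.0738] [36.32786560058594, 67.71891784667969] 0.07056790161032334 246
yellow [ 0.5412 -0.0626] [ 0.5412 -0.0623] [37.06841278076172, 65.35362243652344] -0.02616422612948366 468
yellow [ 0.5409 -0.062 ] [ 0.5405 -0.0619] [34.29450607299805, 66.93043518066406] -0.006792658676356034 234
purple [0.6322 0.1776] [0.6323 0.1775] [35.374961853027344, 65.3122787475586] 0.08653033990728343 418
purple [0.6328 0.1776] [0.6326 0.1777] [36.07908630371094, 65.31060791015625] 0.0868270243750966 322
[[ 0.6512 -0.2375  0.065 ]
 [ 0.6462 -0.4301  0.065 ]
 [ 0.3486 -0.4248  0.065 ]
 [ 0.3536 -0.2317  0.065 ]]
[[ 0.3551 -0.411   0.065 ]
 [ 0.3696 -0.219   0.065 ]
 [ 0.6466 -0.2438  0.065 ]
 [ 0.6466 -0.4223  0.065 ]]
```

```bash
ls pics
```

```text
scene0.png
top0.png
zscene.png
ztop.png
```

Both cameras agree to under 1 mm on the box centres:

| Item | Centre (m) | Yaw |
|---|---|---|
| White box | (0.477, 0.074) | about 0.065 rad |
| Yellow box | (0.541, -0.062) | about -0.015 rad |
| Empty bin | about (0.500, -0.331) | not measured yet |

I turn the tool first, then travel.

>>> {"name": "jog_arm", "arguments": {"series": [{"rz": -7},{"rz": -7},{"rz": -7},{"rz": -7},{"x": -0.034,"y": 0.017},{"x": -0.034,"y": 0.017},{"x": -0.034,"y": 0.017},{"x": -0.034,"y": 0.017},{"x": -0.034,"y": 0.017},{"x": -0.034,"y": 0.017},{"x": -0.034,"y": 0.017},{"x": -0.034,"y": 0.017}], "claw": 1}}

```text
invalid input
```

```bash
cat > d.py <<'E'
import sys
from h import *
from bench import robot
np.set_printoptions(precision=4,suppress=True)
T={'w':(.4769,.0738,1.571+.064),'y':(.5411,-.0622,1.571-.017),'b':(.500,-.331,1.571-.01)}
k=sys.argv[1]; z=float(sys.argv[2]); t=T[k]
o=robot.get_obs(); M=R.from_euler('xyz',o['ee_rot'])
d=M.inv().apply(np.array([t[0],t[1],z])-o['tool_pos'])
rv=(M.inv()*R.from_euler('xyz',[np.pi,0,t[2]])).as_rotvec(degrees=True)
print('t',round(o['time'],2),'pos',o['tool_pos'],'rpy',o['ee_rot'],'w',round(o['width'],4),'F',o['wrist_force'])
print('tool shift mm',d*1000,'turn deg',rv)
E
python3 d.py w 0.2
```

```text
t 0.4 pos [0.2292 0.4999 0.2054] rpy [-3.1416  0.0002  1.141 ] w 0.0937 F [ 0.5345  0.2235 -0.1543]
tool shift mm [-284.1464  402.7835    5.4153] turn deg [ -0.0033   0.0093 -28.3046]
```

>>> {"name": "jog_arm", "arguments": {"series": [{"x": 0,"y": 0,"z": 0,"rx": 0,"ry": 0,"rz": -7},{"x": 0,"y": 0,"z": 0,"rx": 0,"ry": 0,"rz": -7},{"x": 0,"y": 0,"z": 0,"rx": 0,"ry": 0,"rz": -7},{"x": 0,"y": 0,"z": 0,"rx": 0,"ry": 0,"rz": -7}]}}

```text
time: 0.73
tool_pos: [0.2291, 0.4999, 0.2053]
ee_rot: [-3.141, 0.0, 1.643]
wrist_force: [-0.4, 0.5, 0.6]
width: 0.0937
```

```bash
python3 d.py w 0.2
```

```text
t 0.73 pos [0.2291 0.4999 0.2053] rpy [-3.1414  0.0003  1.6435] w 0.0937 F [-0.3773  0.4803  0.6223]
tool shift mm [-442.9756  216.1867    5.3417] turn deg [-0.0126  0.0151  0.4867]
```

>>> {"name": "jog_arm", "arguments": {"series": [{"x": -0.036,"y": 0.018},{"x": -0.036,"y": 0.018},{"x": -0.036,"y": 0.018},{"x": -0.036,"y": 0.018},{"x": -0.036,"y": 0.018},{"x": -0.036,"y": 0.018},{"x": -0.036,"y": 0.018},{"x": -0.036,"y": 0.018},{"x": -0.036,"y": 0.018},{"x": -0.036,"y": 0.018},{"x": -0.036,"y": 0.018},{"x": -0.036,"y": 0.018}]}}

```text
invalid input
```

```bash
python3 d.py w 0.12
```

```text
t 0.73 pos [0.2291 0.4999 0.2053] rpy [-3.1414  0.0003  1.6435] w 0.0937 F [-0.3773  0.4803  0.6223]
tool shift mm [-442.9546  216.2043   85.3417] turn deg [-0.0126  0.0151  0.4867]
```

Every row needs all six keys.

>>> {"name": "jog_arm", "arguments": {"series": [{"x": -0.036,"y": 0.018,"z": 0,"rx": 0,"ry": 0,"rz": 0},{"x": -0.036,"y": 0.018,"z": 0,"rx": 0,"ry": 0,"rz": 0},{"x": -0.036,"y": 0.018,"z": 0,"rx": 0,"ry": 0,"rz": 0},{"x": -0.036,"y": 0.018,"z": 0,"rx": 0,"ry": 0,"rz": 0},{"x": -0.036,"y": 0.018,"z": 0,"rx": 0,"ry": 0,"rz": 0},{"x": -0.036,"y": 0.018,"z": 0,"rx": 0,"ry": 0,"rz": 0},{"x": -0.036,"y": 0.018,"z": 0,"rx": 0,"ry": 0,"rz": 0},{"x": -0.036,"y": 0.018,"z": 0,"rx": 0,"ry": 0,"rz": 0},{"x": -0.036,"y": 0.018,"z": 0,"rx": 0,"ry": 0,"rz": 0},{"x": -0.036,"y": 0.018,"z": 0,"rx": 0,"ry": 0,"rz": 0},{"x": -0.036,"y": 0.018,"z": 0,"rx": 0,"ry": 0,"rz": 0},{"x": -0.036,"y": 0.018,"z": 0,"rx": 0,"ry": 0,"rz": 0}], "claw": 1}}

```text
time: 1.73
tool_pos: [0.4845, 0.0788, 0.2049]
ee_rot: [3.137, -0.004, 1.667]
wrist_force: [1.3, 1.4, -0.9]
width: 0.0943
```

```bash
python3 d.py w 0.12
```

```text
t 1.73 pos [0.4845 0.0788 0.2049] rpy [ 3.1368 -0.0038  1.6667] w 0.0943 F [ 1.3113  1.3622 -0.8902]
tool shift mm [-4.5836 -8.4365 84.8482] turn deg [ 0.2699 -0.2244  1.817 ]
```

>>> {"name": "jog_arm", "arguments": {"series": [{"x": -0.002,"y": -0.004,"z": 0.01,"rx": 0,"ry": 0,"rz": 0.9},{"x": -0.001,"y": -0.003,"z": 0.025,"rx": 0,"ry": 0,"rz": 0.5},{"x": 0,"y": 0,"z": 0.025,"rx": 0,"ry": 0,"rz": 0},{"x": 0,"y": 0,"z": 0.02,"rx": 0,"ry": 0,"rz": 0},{"x": 0,"y": 0,"z": 0,"rx": 0,"ry": 0,"rz": 0}]}}

```text
time: 2.15
tool_pos: [0.4844, 0.0645, 0.1241]
ee_rot: [3.13, -0.0, 1.624]
wrist_force: [-0.7, 0.1, 0.1]
width: 0.0941
```

```bash
python3 d.py w 0.02
```

```text
t 2.15 pos [0.4844 0.0645 0.1241] rpy [ 3.1296 -0.0002  1.6241] w 0.0941 F [-0.7075  0.0582  0.1253]
tool shift mm [  9.6704  -8.2322 104.0476] turn deg [ 0.6892 -0.0094 -0.627 ]
```

>>> {"name": "jog_arm", "arguments": {"series": [{"x": 0.005,"y": -0.004,"z": 0,"rx": 0.4,"ry": 0,"rz": -0.3},{"x": 0.004,"y": -0.003,"z": 0,"rx": 0.3,"ry": 0,"rz": -0.3},{"x": 0,"y": 0,"z": 0.01,"rx": 0,"ry": 0,"rz": 0},{"x": 0,"y": 0,"z": 0,"rx": 0,"ry": 0,"rz": 0}]}}

```text
time: 2.48
tool_pos: [0.4772, 0.0745, 0.1164]
ee_rot: [3.14, -0.0, 1.636]
wrist_force: [0.7, -0.1, -0.6]
width: 0.0939
```

```bash
python3 d.py w 0.02
```

```text
t 2.48 pos [0.4772 0.0745 0.1164] rpy [ 3.1397 -0.0004  1.6363] w 0.0939 F [ 0.7348 -0.1347 -0.6048]
tool shift mm [-0.7022 -0.5379 96.4091] turn deg [ 0.1085 -0.0234  0.072 ]
```

Aligned to under 1 mm. Now straight down.

>>> {"name": "jog_arm", "arguments": {"series": [{"x": -0.0007,"y": -0.0005,"z": 0.02,"rx": 0.1,"ry": 0,"rz": 0},{"x": 0,"y": 0,"z": 0.02,"rx": 0,"ry": 0,"rz": 0},{"x": 0,"y": 0,"z": 0.02,"rx": 0,"ry": 0,"rz": 0},{"x": 0,"y": 0,"z": 0.02,"rx": 0,"ry": 0,"rz": 0},{"x": 0,"y": 0,"z": 0.01,"rx": 0,"ry": 0,"rz": 0},{"x": 0,"y": 0,"z": 0.004,"rx": 0,"ry": 0,"rz": 0},{"x": 0,"y": 0,"z": 0,"rx": 0,"ry": 0,"rz": 0}]}}

```text
time: 3.07
tool_pos: [0.484, 0.0764, 0.0275]
ee_rot: [3.123, 0.0, 1.641]
wrist_force: [0.8, -1.0, 0.4]
width: 0.094
```

```bash
python3 d.py w 0.02
```

```text
t 3.07 pos [0.484  0.0764 0.0275] rpy [3.123  0.0003 1.6411] w 0.094 F [ 0.8131 -1.0036  0.4246]
tool shift mm [-2.0514 -7.4356  7.3676] turn deg [1.068  0.0114 0.3503]
```

>>> {"name": "jog_arm", "arguments": {"series": [{"x": -0.001,"y": -0.004,"z": 0.003,"rx": 0.5,"ry": 0,"rz": 0.2},{"x": -0.001,"y": -0.003,"z": 0.003,"rx": 0.5,"ry": 0,"rz": 0.1},{"x": 0,"y": 0,"z": 0,"rx": 0,"ry": 0,"rz": 0}]}}

```text
time: 3.32
tool_pos: [0.4789, 0.0739, 0.024]
ee_rot: [3.137, 0.0, 1.636]
wrist_force: [0.3, 0.1, -0.5]
width: 0.0939
```

```bash
python3 d.py w 0.02
```

```text
t 3.32 pos [0.4789 0.0739 0.024 ] rpy [3.137  0.0005 1.6359] w 0.0939 F [ 0.3395  0.0727 -0.5448]
tool shift mm [-0.0092 -2.0092  3.9766] turn deg [0.2651 0.0271 0.0528]
```

>>> {"name": "jog_arm", "arguments": {"series": [{"x": 0,"y": -0.002,"z": 0.003,"rx": 0.2,"ry": 0,"rz": 0},{"x": 0,"y": 0,"z": 0,"rx": 0,"ry": 0,"rz": 0}]}}

```text
time: 3.48
tool_pos: [0.4779, 0.0737, 0.0222]
ee_rot: [3.138, 0.001, 1.636]
wrist_force: [-0.5, -0.1, -0.1]
width: 0.094
```

>>> {"name": "jog_arm", "arguments": {"series": [{"x": 0,"y": 0,"z": 0,"rx": 0,"ry": 0,"rz": 0},{"x": 0,"y": 0,"z": 0,"rx": 0,"ry": 0,"rz": 0},{"x": 0,"y": 0,"z": 0,"rx": 0,"ry": 0,"rz": 0},{"x": 0,"y": 0,"z": 0,"rx": 0,"ry": 0,"rz": 0},{"x": 0,"y": 0,"z": 0,"rx": 0,"ry": 0,"rz": 0},{"x": 0,"y": 0,"z": 0,"rx": 0,"ry": 0,"rz": 0},{"x": 0,"y": 0,"z": 0,"rx": 0,"ry": 0,"rz": 0},{"x": 0,"y": 0,"z": 0,"rx": 0,"ry": 0,"rz": 0}], "claw": 0}}

```text
time: 4.15
tool_pos: [0.4789, 0.0738, 0.0236]
ee_rot: [3.135, 0.0, 1.636]
wrist_force: [0.3, 0.4, 0.4]
width: 0.0497
```

```bash
python3 d.py w 0.02
```

```text
t 4.15 pos [0.4789 0.0738 0.0236] rpy [3.1352 0.0004 1.6355] w 0.0497 F [0.3035 0.4231 0.3718]
tool shift mm [ 0.1471 -1.9883  3.559 ] turn deg [0.3649 0.0235 0.0288]
```

Gripped at a width of 49.7 mm, with the TCP at z 0.0236. Lifting now.

>>> {"name": "jog_arm", "arguments": {"series": [{"x": 0,"y": 0,"z": -0.01,"rx": 0,"ry": 0,"rz": 0},{"x": 0,"y": 0,"z": -0.015,"rx": 0,"ry": 0,"rz": 0},{"x": 0,"y": 0,"z": -0.02,"rx": 0,"ry": 0,"rz": 0},{"x": 0,"y": 0,"z": -0.02,"rx": 0,"ry": 0,"rz": 0},{"x": 0,"y": 0,"z": -0.02,"rx": 0,"ry": 0,"rz": 0},{"x": 0,"y": 0,"z": -0.015,"rx": 0,"ry": 0,"rz": 0},{"x": 0,"y": 0,"z": -0.01,"rx": 0,"ry": 0,"rz": 0},{"x": 0,"y": 0,"z": 0,"rx": 0,"ry": 0,"rz": 0},{"x": 0,"y": 0,"z": 0,"rx": 0,"ry": 0,"rz": 0},{"x": 0,"y": 0,"z": 0,"rx": 0,"ry": 0,"rz": 0},{"x": 0,"y": 0,"z": 0,"rx": 0,"ry": 0,"rz": 0}]}}

```text
time: 5.07
tool_pos: [0.4739, 0.0736, 0.1369]
ee_rot: [-3.137, 0.0, 1.635]
wrist_force: [0.4, -0.7, -1.8]
width: 0.0503
```

```bash
cat > snap.py <<'E'
import sys,cv2,pickle
from bench import robot,cams
F=[]
for n in ['scene','top']*int(sys.argv[2]):
    s=cams.snapshot(n); cv2.imwrite(f'pics/{n}{sys.argv[1]}.png',s['img'][:,:,::-1]); pickle.dump(s,open(f'{n}{sys.argv[1]}.pkl','wb'))
    o=robot.get_obs(); F.append(o['wrist_force']); print(o['wrist_force'].round(2),o['tool_pos'].round(4),o['joint_torque'].round(2)[1:3],round(o['width'],4))
print(sum(F)/len(F))
E
python3 snap.py w1 3; python3 d.py w .0236
```

```text
[ 0.31  0.18 -2.21] [0.4737 0.0736 0.1367] [-28.93 -30.79] 0.0501
[-0.12 -0.24 -0.95] [0.4737 0.0736 0.1366] [-28.73 -30.53] 0.05
[-0.82 -0.04 -1.92] [0.4738 0.0736 0.1368] [-28.6 -30.4] 0.0502
[-0.75  0.17 -1.66] [0.474  0.0735 0.137 ] [-28.52 -30.33] 0.0503
[ 0.21 -0.47 -1.06] [0.4741 0.0736 0.1372] [-28.47 -30.29] 0.0497
[-0.49  0.1  -1.77] [0.4742 0.0736 0.1374] [-28.44 -30.28] 0.0493
[-0.27576448 -0.05169731 -1.59363701]
t 5.37 pos [0.4742 0.0736 0.1374] rpy [-3.1376  0.0004  1.6355] w 0.0493 F [-0.4882  0.0998 -1.7745]
tool shift mm [  0.1106   3.1372 113.7419] turn deg [-0.2309  0.0231  0.0306]
```

View pics/scenew1.png

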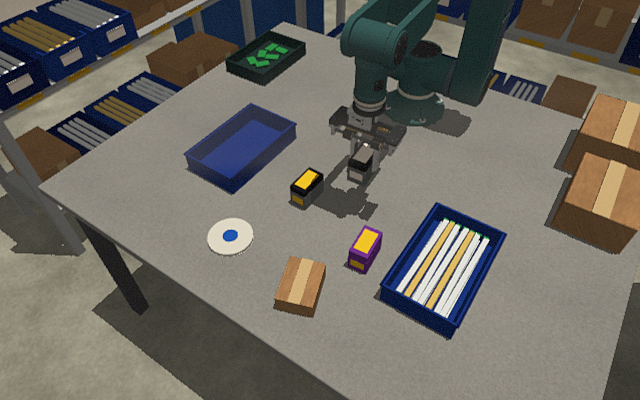

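The picture shows the white box held at about (360,165), clear of the bench. The mean force is about -1.6 N, so roughly 0.16 kg, which makes it the empty one. Setting it back down.

>>> {"name": "jog_arm", "arguments": {"series": [{"x": 0,"y": 0,"z": 0.015,"rx": 0,"ry": 0,"rz": 0},{"x": 0,"y": 0,"z": 0.02,"rx": 0,"ry": 0,"rz": 0},{"x": 0,"y": 0,"z": 0.02,"rx": 0,"ry": 0,"rz": 0},{"x": 0,"y": 0,"z": 0.02,"rx": 0,"ry": 0,"rz": 0},{"x": 0,"y": 0,"z": 0.01,"rx": 0,"ry": 0,"rz": 0},{"x": 0,"y": 0,"z": 0,"rx": 0,"ry": 0,"rz": 0},{"x": 0,"y": 0,"z": 0,"rx": 0,"ry": 0,"rz": 0}]}}

```text
time: 5.95
tool_pos: [0.4754, 0.0736, 0.0503]
ee_rot: [-3.141, 0.001, 1.636]
wrist_force: [-0.8, -1.2, -1.0]
width: 0.0497
```

```bash
python3 d.py w .0236
```

```text
t 5.95 pos [0.4754 0.0736 0.0503] rpy [-3.1409  0.0005  1.6355] w 0.0497 F [-0.7845 -1.1976 -1.0029]
tool shift mm [ 0.1604  1.5353 26.7386] turn deg [-0.0418  0.029   0.0312]
```

>>> {"name": "jog_arm", "arguments": {"series": [{"x": 0,"y": 0.002,"z": 0.009,"rx": 0,"ry": 0,"rz": 0},{"x": 0,"y": 0.001,"z": 0.009,"rx": 0,"ry": 0,"rz": 0},{"x": 0,"y": 0,"z": 0,"rx": 0,"ry": 0,"rz": 0},{"x": 0,"y": 0,"z": 0,"rx": 0,"ry": 0,"rz": 0}]}}

```text
time: 6.28
tool_pos: [0.4813, 0.0739, 0.0339]
ee_rot: [3.136, 0.001, 1.636]
wrist_force: [-0.9, 0.7, -2.1]
width: 0.0495
```

```bash
python3 d.py w .0236
```

```text
t 6.28 pos [0.4813 0.0739 0.0339] rpy [3.1364 0.0006 1.6356] w 0.0495 F [-0.9028  0.6931 -2.0867]
tool shift mm [ 0.2208 -4.472  10.2994] turn deg [0.2991 0.0367 0.0316]
```

>>> {"name": "jog_arm", "arguments": {"series": [{"x": 0,"y": -0.002,"z": 0.003,"rx": 0.1,"ry": 0,"rz": 0},{"x": 0,"y": -0.001,"z": 0.003,"rx": 0,"ry": 0,"rz": 0},{"x": 0,"y": 0,"z": 0,"rx": 0,"ry": 0,"rz": 0}]}}

```text
time: 6.53
tool_pos: [0.4791, 0.0737, 0.0286]
ee_rot: [3.136, 0.001, 1.636]
wrist_force: [-1.1, 0.9, -2.0]
width: 0.0496
```

```bash
python3 d.py w .0236
```

```text
t 6.53 pos [0.4791 0.0737 0.0286] rpy [3.1361 0.0007 1.6356] w 0.0496 F [-1.0853  0.9495 -1.9998]
tool shift mm [ 0.2294 -2.2328  4.9471] turn deg [0.3174 0.0426 0.0351]
```

>>> {"name": "jog_arm", "arguments": {"series": [{"x": 0,"y": 0,"z": 0.003,"rx": 0,"ry": 0,"rz": 0},{"x": 0,"y": 0,"z": 0.002,"rx": 0,"ry": 0,"rz": 0},{"x": 0,"y": 0,"z": 0,"rx": 0,"ry": 0,"rz": 0},{"x": 0,"y": 0,"z": 0,"rx": 0,"ry": 0,"rz": 0}]}}

```text
time: 6.87
tool_pos: [0.4794, 0.0737, 0.0236]
ee_rot: [3.135, 0.001, 1.636]
wrist_force: [0.4, -0.5, 1.0]
width: 0.0499
```

```bash
python3 d.py w .0236
```

```text
t 6.87 pos [0.4794 0.0737 0.0236] rpy [3.1349 0.0008 1.6356] w 0.0499 F [ 0.3685 -0.5207  0.9569]
tool shift mm [ 0.2581 -2.4574 -0.0586] turn deg [0.3844 0.044  0.0338]
```

The box is on the bench at its original height and the force has come off. I open, then rise.

>>> {"name": "jog_arm", "arguments": {"series": [{"x": 0,"y": 0,"z": 0,"rx": 0,"ry": 0,"rz": 0},{"x": 0,"y": 0,"z": 0,"rx": 0,"ry": 0,"rz": 0},{"x": 0,"y": 0,"z": 0,"rx": 0,"ry": 0,"rz": 0},{"x": 0,"y": 0,"z": 0,"rx": 0,"ry": 0,"rz": 0},{"x": 0,"y": 0,"z": 0,"rx": 0,"ry": 0,"rz": 0}], "claw": 1}}

```text
time: 7.28
tool_pos: [0.4811, 0.0738, 0.0254]
ee_rot: [3.131, 0.001, 1.636]
wrist_force: [0.1, 0.9, -0.2]
width: 0.0802
```

>>> {"name": "jog_arm", "arguments": {"series": [{"x": 0,"y": 0,"z": -0.01,"rx": 0,"ry": 0,"rz": 0},{"x": 0,"y": 0,"z": -0.02,"rx": 0,"ry": 0,"rz": 0},{"x": 0,"y": 0,"z": -0.02,"rx": 0,"ry": 0,"rz": 0},{"x": 0,"y": 0,"z": -0.025,"rx": 0,"ry": 0,"rz": 0},{"x": 0,"y": 0,"z": -0.025,"rx": 0,"ry": 0,"rz": 0},{"x": 0,"y": 0,"z": -0.025,"rx": 0,"ry": 0,"rz": 0},{"x": 0,"y": 0,"z": 0,"rx": 0,"ry": 0,"rz": 0}]}}

```text
time: 7.87
tool_pos: [0.4783, 0.0738, 0.1584]
ee_rot: [3.134, 0.001, 1.636]
wrist_force: [1.1, 0.3, 1.0]
width: 0.0938
```

```bash
python3 d.py y .12
```

```text
t 7.87 pos [0.4783 0.0738 0.1584] rpy [3.1335 0.0008 1.6356] w 0.0938 F [1.0558 0.2591 0.9578]
tool shift mm [-139.7187   53.566    38.9734] turn deg [0.4624 0.0266 4.6759]
```

>>> {"name": "jog_arm", "arguments": {"series": [{"x": -0.023,"y": 0.009,"z": 0,"rx": 0,"ry": 0,"rz": 0},{"x": -0.023,"y": 0.009,"z": 0,"rx": 0,"ry": 0,"rz": 0},{"x": -0.023,"y": 0.009,"z": 0,"rx": 0,"ry": 0,"rz": 0},{"x": -0.023,"y": 0.009,"z": 0,"rx": 0,"ry": 0,"rz": 0},{"x": -0.023,"y": 0.009,"z": 0,"rx": 0,"ry": 0,"rz": 0},{"x": -0.02,"y": 0.007,"z": 0,"rx": 0.4,"ry": 0,"rz": 2.5},{"x": 0,"y": 0,"z": 0.01,"rx": 0,"ry": 0,"rz": 2},{"x": 0,"y": 0,"z": 0.02,"rx": 0,"ry": 0,"rz": 0},{"x": 0,"y": 0,"z": 0,"rx": 0,"ry": 0,"rz": 0},{"x": 0,"y": 0,"z": 0,"rx": 0,"ry": 0,"rz": 0}]}}

```text
time: 8.7
tool_pos: [0.5431, -0.0635, 0.1321]
ee_rot: [3.132, 0.0, 1.555]
wrist_force: [0.5, 0.1, 0.1]
width: 0.0939
```

```bash
python3 snap.py w2 1; python3 d.py y .12
```

```text
[-1.01  0.1  -0.84] [ 0.5427 -0.0633  0.1315] [-35.18 -30.99] 0.094
[0.19 0.27 0.5 ] [ 0.543  -0.0632  0.1321] [-33.6  -29.51] 0.094
[-0.40843602  0.1882135  -0.16928803]
t 8.8 pos [ 0.543  -0.0632  0.1321] rpy [3.1323 0.0002 1.5559] w 0.094 F [0.194 0.272 0.497]
tool shift mm [ 0.9557 -2.0092 12.1193] turn deg [0.5349 0.0088 0.1081]
```

View pics/scenew2.png

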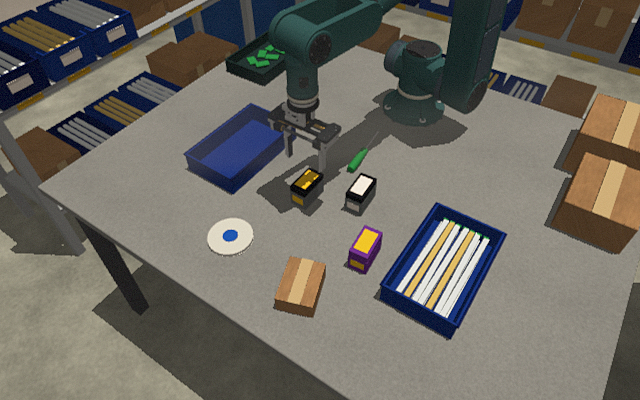

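The white box stands upright at (361,192), as before, and the gripper is over the yellow box at (306,187). I go down part way, then correct.

>>> {"name": "jog_arm", "arguments": {"series": [{"x": 0.001,"y": -0.002,"z": 0.01,"rx": 0.5,"ry": 0,"rz": 0},{"x": 0,"y": 0,"z": 0.02,"rx": 0,"ry": 0,"rz": 0},{"x": 0,"y": 0,"z": 0,"rx": 0,"ry": 0,"rz": 0},{"x": 0,"y": 0,"z": 0,"rx": 0,"ry": 0,"rz": 0}]}}

```text
time: 9.13
tool_pos: [0.5426, -0.0609, 0.1046]
ee_rot: [3.135, 0.001, 1.558]
wrist_force: [0.3, 0.5, 1.6]
width: 0.0942
```

```bash
python3 d.py y .022
```

```text
t 9.13 pos [ 0.5426 -0.0609  0.1046] rpy [3.1355 0.0012 1.5584] w 0.0942 F [0.2909 0.481  1.5867]
tool shift mm [-1.183  -2.0259 82.6083] turn deg [0.3509 0.0693 0.2544]
```

>>> {"name": "jog_arm", "arguments": {"series": [{"x": -0.001,"y": -0.003,"z": 0.015,"rx": 0.3,"ry": 0,"rz": 0.2},{"x": 0,"y": -0.001,"z": 0.02,"rx": 0.2,"ry": 0,"rz": 0},{"x": 0,"y": -0.001,"z": 0.02,"rx": 0.2,"ry": 0,"rz": 0},{"x": 0,"y": -0.001,"z": 0.015,"rx": 0.2,"ry": 0,"rz": 0},{"x": 0,"y": 0,"z": 0,"rx": 0,"ry": 0,"rz": 0},{"x": 0,"y": 0,"z": 0,"rx": 0,"ry": 0,"rz": 0}]}}

```text
time: 9.63
tool_pos: [0.5382, -0.0617, 0.0343]
ee_rot: [-3.138, 0.003, 1.556]
wrist_force: [0.2, -0.2, 0.4]
width: 0.0942
```

```bash
python3 d.py y .022
```

```text
t 9.63 pos [ 0.5382 -0.0617  0.0343] rpy [-3.1375  0.0029  1.556 ] w 0.0942 F [ 0.1966 -0.2057  0.3512]
tool shift mm [-0.4417  2.9991 12.2421] turn deg [-0.2325  0.1659  0.1147]
```

>>> {"name": "jog_arm", "arguments": {"series": [{"x": 0,"y": 0.002,"z": 0.006,"rx": -0.1,"ry": 0.1,"rz": 0},{"x": 0,"y": 0,"z": 0.004,"rx": 0,"ry": 0,"rz": 0},{"x": 0,"y": 0,"z": 0,"rx": 0,"ry": 0,"rz": 0},{"x": 0,"y": 0,"z": 0,"rx": 0,"ry": 0,"rz": 0}]}}

```text
time: 9.97
tool_pos: [0.5422, -0.0621, 0.0262]
ee_rot: [3.139, 0.002, 1.556]
wrist_force: [0.2, -0.9, 0.0]
width: 0.0937
```

```bash
python3 d.py y .022
```

```text
t 9.97 pos [ 0.5422 -0.0621  0.0262] rpy [3.1389 0.002  1.5561] w 0.0937 F [ 0.202  -0.8578  0.0009]
tool shift mm [-0.098  -1.1326  4.2082] turn deg [0.1523 0.1147 0.1192]
```

>>> {"name": "jog_arm", "arguments": {"series": [{"x": 0,"y": -0.001,"z": 0.004,"rx": 0.1,"ry": 0,"rz": 0},{"x": 0,"y": 0,"z": 0,"rx": 0,"ry": 0,"rz": 0}]}}

```text
time: 10.13
tool_pos: [0.5421, -0.0623, 0.0232]
ee_rot: [3.138, 0.003, 1.556]
wrist_force: [0.1, -0.0, -0.2]
width: 0.0939
```

>>> {"name": "jog_arm", "arguments": {"series": [{"x": 0,"y": 0,"z": 0,"rx": 0,"ry": 0,"rz": 0},{"x": 0,"y": 0,"z": 0,"rx": 0,"ry": 0,"rz": 0},{"x": 0,"y": 0,"z": 0,"rx": 0,"ry": 0,"rz": 0},{"x": 0,"y": 0,"z": 0,"rx": 0,"ry": 0,"rz": 0},{"x": 0,"y": 0,"z": 0,"rx": 0,"ry": 0,"rz": 0},{"x": 0,"y": 0,"z": 0,"rx": 0,"ry": 0,"rz": 0},{"x": 0,"y": 0,"z": 0,"rx": 0,"ry": 0,"rz": 0},{"x": 0,"y": 0,"z": 0,"rx": 0,"ry": 0,"rz": 0}], "claw": 0}}

```text
time: 10.8
tool_pos: [0.5428, -0.0622, 0.0243]
ee_rot: [3.136, 0.002, 1.556]
wrist_force: [-0.0, 0.6, -0.3]
width: 0.0495
```

```bash
python3 d.py y .022
```

```text
t 10.8 pos [ 0.5428 -0.0622  0.0243] rpy [3.1363 0.0022 1.5559] w 0.0495 F [-0.006   0.6172 -0.3207]
tool shift mm [-0.0408 -1.7494  2.2664] turn deg [0.3034 0.1269 0.1078]
```

>>> {"name": "jog_arm", "arguments": {"series": [{"x": 0,"y": 0,"z": -0.008,"rx": 0,"ry": 0,"rz": 0},{"x": 0,"y": 0,"z": -0.012,"rx": 0,"ry": 0,"rz": 0},{"x": 0,"y": 0,"z": -0.017,"rx": 0,"ry": 0,"rz": 0},{"x": 0,"y": 0,"z": -0.02,"rx": 0,"ry": 0,"rz": 0},{"x": 0,"y": 0,"z": -0.02,"rx": 0,"ry": 0,"rz": 0},{"x": 0,"y": 0,"z": -0.02,"rx": 0,"ry": 0,"rz": 0},{"x": 0,"y": 0,"z": -0.015,"rx": 0,"ry": 0,"rz": 0},{"x": 0,"y": 0,"z": -0.01,"rx": 0,"ry": 0,"rz": 0},{"x": 0,"y": 0,"z": 0,"rx": 0,"ry": 0,"rz": 0},{"x": 0,"y": 0,"z": 0,"rx": 0,"ry": 0,"rz": 0},{"x": 0,"y": 0,"z": 0,"rx": 0,"ry": 0,"rz": 0}]}}

```text
time: 11.72
tool_pos: [0.5345, -0.0607, 0.1458]
ee_rot: [-3.124, -0.001, 1.556]
wrist_force: [0.1, -0.2, -5.3]
width: 0.0498
```

```bash
python3 snap.py y1 2; python3 d.py y .0243
```

```text
[-0.03 -0.47 -5.22] [ 0.5341 -0.0606  0.1452] [-36.95 -32.72] 0.0497
[ 0.15  0.54 -5.8 ] [ 0.534  -0.0606  0.1449] [-36.98 -32.65] 0.0501
[-0.28 -0.6  -5.77] [ 0.5339 -0.0606  0.1448] [-36.84 -32.5 ] 0.0499
[-0.33  0.88 -5.95] [ 0.534  -0.0606  0.1449] [-36.69 -32.37] 0.0499
[-0.12112365  0.08658149 -5.68548744]
t 11.92 pos [ 0.534  -0.0606  0.1449] rpy [-3.1222 -0.0014  1.5559] w 0.0499 F [-0.3253  0.8799 -5.9475]
tool shift mm [ -1.6201   9.4407 120.45  ] turn deg [-1.112  -0.0793  0.1088]
```

View pics/sceney1.png

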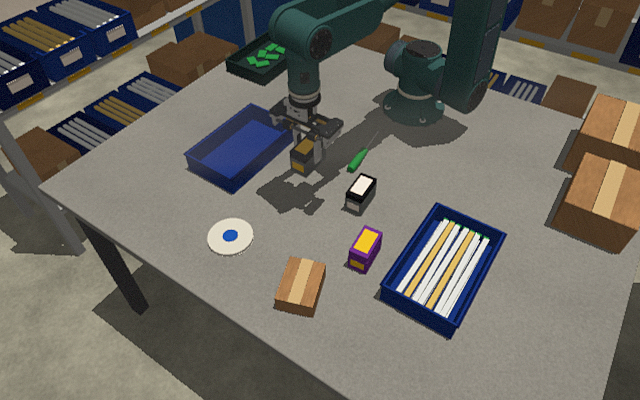

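The yellow box is held clear at about (303,155) with a mean force of -5.7 N, roughly 0.58 kg, so it is the heavier. "In the same way" may include setting it back down, so I do that before moving it to the bin.

>>> {"name": "jog_arm", "arguments": {"series": [{"x": -0.001,"y": 0.004,"z": 0.01,"rx": -0.5,"ry": 0,"rz": 0},{"x": -0.0005,"y": 0.003,"z": 0.018,"rx": -0.4,"ry": 0,"rz": 0},{"x": 0,"y": 0,"z": 0.018,"rx": 0,"ry": 0,"rz": 0},{"x": 0,"y": 0,"z": 0.018,"rx": 0,"ry": 0,"rz": 0},{"x": 0,"y": 0,"z": 0.012,"rx": 0,"ry": 0,"rz": 0},{"x": 0,"y": 0,"z": 0,"rx": 0,"ry": 0,"rz": 0},{"x": 0,"y": 0,"z": 0,"rx": 0,"ry": 0,"rz": 0}]}}

```text
time: 12.5
tool_pos: [0.5386, -0.0617, 0.0619]
ee_rot: [-3.132, -0.003, 1.556]
wrist_force: [1.0, -0.7, -4.5]
width: 0.0496
```

```bash
python3 d.py y .0243
```

```text
t 12.5 pos [ 0.5386 -0.0617  0.0619] rpy [-3.132  -0.0027  1.5559] w 0.0496 F [ 1.021  -0.7471 -4.4698]
tool shift mm [-0.5166  2.8805 37.6139] turn deg [-0.5484 -0.1548  0.1093]
```

>>> {"name": "jog_arm", "arguments": {"series": [{"x": -0.0005,"y": 0.001,"z": 0.012,"rx": -0.3,"ry": -0.1,"rz": 0},{"x": 0,"y": 0.001,"z": 0.012,"rx": -0.2,"ry": 0,"rz": 0},{"x": 0,"y": 0,"z": 0,"rx": 0,"ry": 0,"rz": 0},{"x": 0,"y": 0,"z": 0,"rx": 0,"ry": 0,"rz": 0}]}}

```text
time: 12.83
tool_pos: [0.542, -0.0626, 0.04]
ee_rot: [3.139, -0.0, 1.556]
wrist_force: [0.5, -0.5, -5.8]
width: 0.0499
```

```bash
python3 d.py y .0243
```

```text
t 12.83 pos [ 0.542  -0.0626  0.04  ] rpy [ 3.1394 -0.0002  1.556 ] w 0.0499 F [ 0.4948 -0.4903 -5.7561]
tool shift mm [ 0.3852 -0.9217 15.6657] turn deg [ 0.1283 -0.0118  0.1135]
```

>>> {"name": "jog_arm", "arguments": {"series": [{"x": 0,"y": 0,"z": 0.006,"rx": 0,"ry": 0,"rz": 0},{"x": 0,"y": 0,"z": 0.005,"rx": 0,"ry": 0,"rz": 0},{"x": 0,"y": 0,"z": 0,"rx": 0,"ry": 0,"rz": 0},{"x": 0,"y": 0,"z": 0,"rx": 0,"ry": 0,"rz": 0}]}}

```text
time: 13.17
tool_pos: [0.5443, -0.0631, 0.0317]
ee_rot: [3.134, 0.001, 1.556]
wrist_force: [0.2, 0.3, -5.6]
width: 0.0497
```

```bash
python3 d.py y .0243
```

```text
t 13.17 pos [ 0.5443 -0.0631  0.0317] rpy [3.1339 0.0009 1.556 ] w 0.0497 F [ 0.1726  0.2899 -5.6456]
tool shift mm [ 0.845  -3.2421  7.4202] turn deg [0.4393 0.0536 0.1162]
```

>>> {"name": "jog_arm", "arguments": {"series": [{"x": 0.0005,"y": -0.001,"z": 0.003,"rx": 0.1,"ry": 0,"rz": 0},{"x": 0,"y": 0,"z": 0.003,"rx": 0,"ry": 0,"rz": 0},{"x": 0,"y": 0,"z": 0,"rx": 0,"ry": 0,"rz": 0}]}}

```text
time: 13.42
tool_pos: [0.5439, -0.0627, 0.0263]
ee_rot: [3.134, 0.001, 1.556]
wrist_force: [0.1, 0.8, -5.5]
width: 0.0498
```

```bash
python3 d.py y .0243
```

```text
t 13.42 pos [ 0.5439 -0.0627  0.0263] rpy [3.134  0.0013 1.556 ] w 0.0498 F [ 0.1285  0.8485 -5.5141]
tool shift mm [ 0.4429 -2.8578  1.972 ] turn deg [0.4341 0.074  0.1157]
```

>>> {"name": "jog_arm", "arguments": {"series": [{"x": 0,"y": 0,"z": 0.002,"rx": 0,"ry": 0,"rz": 0},{"x": 0,"y": 0,"z": 0.001,"rx": 0,"ry": 0,"rz": 0},{"x": 0,"y": 0,"z": 0,"rx": 0,"ry": 0,"rz": 0},{"x": 0,"y": 0,"z": 0,"rx": 0,"ry": 0,"rz": 0}]}}

```text
time: 13.75
tool_pos: [0.5446, -0.0628, 0.0244]
ee_rot: [3.132, 0.002, 1.556]
wrist_force: [0.6, -0.2, -5.7]
width: 0.0502
```

```bash
python3 d.py y .0243
```

```text
t 13.75 pos [ 0.5446 -0.0628  0.0244] rpy [3.1325 0.0016 1.5561] w 0.0502 F [ 0.5595 -0.1962 -5.7435]
tool shift mm [ 0.5032 -3.5166  0.1023] turn deg [0.5231 0.0912 0.1216]
```

>>> {"name": "jog_arm", "arguments": {"series": [{"x": 0,"y": -0.001,"z": 0.002,"rx": 0.2,"ry": 0,"rz": 0},{"x": 0,"y": 0,"z": 0.001,"rx": 0,"ry": 0,"rz": 0},{"x": 0,"y": 0,"z": 0,"rx": 0,"ry": 0,"rz": 0}]}}

```text
time: 14.0
tool_pos: [0.5447, -0.0628, 0.0243]
ee_rot: [3.134, 0.002, 1.556]
wrist_force: [-0.5, -0.9, -5.5]
width: 0.0496
```

```bash
python3 d.py y .0243
```

```text
t 14.0 pos [ 0.5447 -0.0628  0.0243] rpy [3.1336 0.0017 1.5562] w 0.0496 F [-0.4815 -0.9411 -5.55  ]
tool shift mm [ 0.5042 -3.6006  0.0029] turn deg [0.4597 0.0958 0.125 ]
```

>>> {"name": "jog_arm", "arguments": {"series": [{"x": 0,"y": -0.001,"z": 0.003,"rx": 0.1,"ry": 0,"rz": 0},{"x": 0,"y": -0.001,"z": 0.003,"rx": 0,"ry": 0,"rz": 0}]}}

```text
time: 14.17
tool_pos: [0.545, -0.0628, 0.0242]
ee_rot: [3.13, 0.002, 1.556]
wrist_force: [-3.9, 0.5, 10.8]
width: 0.0501
```

```bash
python3 d.py y .0243
```

```text
t 14.17 pos [ 0.545  -0.0628  0.0242] rpy [3.13   0.0017 1.556 ] w 0.0501 F [-3.8831  0.5455 10.7711]
tool shift mm [ 0.5516 -3.9362 -0.1514] turn deg [0.6645 0.0966 0.1161]
```

The force is now +10.8 N upward, so the box rests on the bench, about 2 mm from where it stood. I release it and check.

>>> {"name": "jog_arm", "arguments": {"series": [{"x": 0,"y": 0,"z": 0,"rx": 0,"ry": 0,"rz": 0},{"x": 0,"y": 0,"z": 0,"rx": 0,"ry": 0,"rz": 0},{"x": 0,"y": 0,"z": 0,"rx": 0,"ry": 0,"rz": 0},{"x": 0,"y": 0,"z": 0,"rx": 0,"ry": 0,"rz": 0},{"x": 0,"y": 0,"z": 0,"rx": 0,"ry": 0,"rz": 0}], "claw": 1}}

```text
time: 14.58
tool_pos: [0.5491, -0.0639, 0.0275]
ee_rot: [3.119, 0.004, 1.556]
wrist_force: [0.0, 0.4, 0.0]
width: 0.0797
```

```bash
python3 snap.py y2 1; python3 d.py y .0243
```

```text
[-0.31  0.44  0.22] [ 0.549  -0.0639  0.0275] [-35.26 -27.49] 0.0838
[-0.66  1.3   0.19] [ 0.5489 -0.0638  0.0274] [-35.3  -27.62] 0.0878
[-0.48077405  0.87038191  0.20247969]
t 14.68 pos [ 0.5489 -0.0638  0.0274] rpy [3.12   0.0041 1.556 ] w 0.0878 F [-0.6559  1.3007  0.187 ]
tool shift mm [ 1.5255 -7.8542  2.886 ] turn deg [1.24   0.2343 0.1156]
```

View pics/sceney2.png

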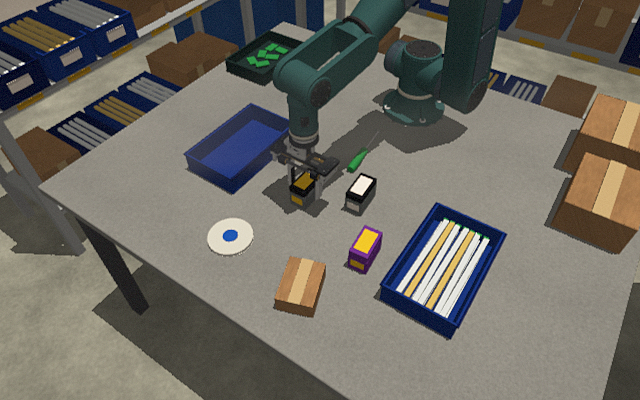

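The yellow box stands upright on the bench at (303,188). I correct the tool's drift and tilt to regrip it, with a target of x ≈ 0.543.

>>> {"name": "jog_arm", "arguments": {"series": [{"x": 0.001,"y": -0.004,"z": 0,"rx": 0.6,"ry": 0.1,"rz": 0},{"x": 0.0005,"y": -0.003,"z": 0.003,"rx": 0.5,"ry": 0.1,"rz": 0},{"x": 0,"y": 0,"z": 0.002,"rx": 0,"ry": 0,"rz": 0}]}}

```text
time: 14.93
tool_pos: [0.5413, -0.0621, 0.0218]
ee_rot: [3.141, 0.0, 1.556]
wrist_force: [0.6, -1.2, 0.6]
width: 0.094
```

```bash
python3 d.py y .022
```

```text
t 14.93 pos [ 0.5413 -0.0621  0.0218] rpy [3.1411 0.0003 1.5559] w 0.094 F [ 0.6138 -1.1906  0.5988]
tool shift mm [-0.0748 -0.1981 -0.234 ] turn deg [0.0311 0.019  0.1117]
```

>>> {"name": "jog_arm", "arguments": {"series": [{"x": 0,"y": 0,"z": 0,"rx": 0,"ry": 0,"rz": 0},{"x": 0,"y": 0,"z": 0,"rx": 0,"ry": 0,"rz": 0},{"x": 0,"y": 0,"z": 0,"rx": 0,"ry": 0,"rz": 0},{"x": 0,"y": 0,"z": 0,"rx": 0,"ry": 0,"rz": 0},{"x": 0,"y": 0,"z": 0,"rx": 0,"ry": 0,"rz": 0},{"x": 0,"y": 0,"z": 0,"rx": 0,"ry": 0,"rz": 0},{"x": 0,"y": 0,"z": 0,"rx": 0,"ry": 0,"rz": 0},{"x": 0,"y": 0,"z": 0,"rx": 0,"ry": 0,"rz": 0}], "claw": 0}}

```text
time: 15.6
tool_pos: [0.5405, -0.0623, 0.0204]
ee_rot: [-3.14, 0.001, 1.556]
wrist_force: [0.5, -0.4, -0.6]
width: 0.0496
```

```bash
python3 d.py y .022
```

```text
t 15.6 pos [ 0.5405 -0.0623  0.0204] rpy [-3.1399  0.0006  1.556 ] w 0.0496 F [ 0.4679 -0.3568 -0.6112]
tool shift mm [ 0.0941  0.6068 -1.5877] turn deg [-0.0966  0.0327  0.1127]
```

>>> {"name": "jog_arm", "arguments": {"series": [{"x": 0,"y": 0,"z": -0.008,"rx": 0,"ry": 0,"rz": 0},{"x": 0,"y": 0,"z": -0.012,"rx": 0,"ry": 0,"rz": 0},{"x": 0,"y": 0,"z": -0.018,"rx": 0,"ry": 0,"rz": 0},{"x": 0,"y": 0,"z": -0.02,"rx": 0,"ry": 0,"rz": 0},{"x": 0,"y": 0,"z": -0.02,"rx": 0,"ry": 0,"rz": 0},{"x": 0,"y": 0,"z": -0.02,"rx": 0,"ry": 0,"rz": 0},{"x": 0,"y": 0,"z": -0.02,"rx": 0,"ry": 0,"rz": 0},{"x": 0,"y": 0,"z": -0.02,"rx": 0,"ry": 0,"rz": 0},{"x": 0,"y": 0,"z": -0.015,"rx": 0,"ry": 0,"rz": 0},{"x": 0,"y": 0,"z": 0,"rx": 0,"ry": 0,"rz": 0},{"x": 0,"y": 0,"z": 0,"rx": 0,"ry": 0,"rz": 0}]}}

```text
time: 16.52
tool_pos: [0.5331, -0.0598, 0.1754]
ee_rot: [-3.117, -0.006, 1.556]
wrist_force: [-0.7, 0.6, -5.2]
width: 0.0499
```

```bash
python3 d.py b .17
```

```text
t 16.52 pos [ 0.5331 -0.0598  0.1754] rpy [-3.1167 -0.0055  1.5564] w 0.0499 F [-0.7296  0.6263 -5.2256]
tool shift mm [-271.6691  -29.0773    4.6413] turn deg [-1.4277 -0.3198 -0.2603]
```

The box was gripped at TCP z 0.0204, so on the 6 mm bin floor the TCP will be at about 0.0264. Moving over the bin.

>>> {"name": "jog_arm", "arguments": {"series": [{"x": -0.012,"y": -0.001,"z": 0,"rx": -0.5,"ry": -0.1,"rz": 0},{"x": -0.02,"y": -0.002,"z": 0,"rx": -0.5,"ry": -0.1,"rz": 0},{"x": -0.025,"y": -0.003,"z": 0,"rx": -0.4,"ry": -0.1,"rz": 0},{"x": -0.027,"y": -0.003,"z": 0,"rx": 0,"ry": 0,"rz": 0},{"x": -0.027,"y": -0.003,"z": 0,"rx": 0,"ry": 0,"rz": 0},{"x": -0.027,"y": -0.003,"z": 0,"rx": 0,"ry": 0,"rz": 0},{"x": -0.027,"y": -0.003,"z": 0,"rx": 0,"ry": 0,"rz": 0},{"x": -0.027,"y": -0.003,"z": 0,"rx": 0,"ry": 0,"rz": 0},{"x": -0.025,"y": -0.003,"z": 0,"rx": 0,"ry": 0,"rz": 0},{"x": -0.02,"y": -0.002,"z": 0,"rx": 0,"ry": 0,"rz": 0},{"x": -0.012,"y": -0.001,"z": 0,"rx": 0,"ry": 0,"rz": 0},{"x": 0,"y": 0,"z": 0,"rx": 0,"ry": 0,"rz": 0}]}}

```text
time: 17.52
tool_pos: [0.4868, -0.3217, 0.1517]
ee_rot: [-3.109, -0.012, 1.558]
wrist_force: [0.6, 0.1, -5.4]
width: 0.0501
```

```bash
python3 d.py b .1
```

```text
t 17.52 pos [ 0.4868 -0.3217  0.1517] rpy [-3.1093 -0.0123  1.5579] w 0.0501 F [ 0.5889  0.0972 -5.4207]
tool shift mm [-9.7185 14.9799 51.1382] turn deg [-1.8487 -0.71   -0.1682]
```

>>> {"name": "jog_arm", "arguments": {"series": [{"x": -0.005,"y": 0.006,"z": 0,"rx": -0.8,"ry": -0.4,"rz": 0},{"x": -0.004,"y": 0.005,"z": 0,"rx": -0.7,"ry": -0.3,"rz": 0},{"x": 0,"y": 0.002,"z": 0.005,"rx": -0.3,"ry": 0,"rz": 0},{"x": 0,"y": 0,"z": 0,"rx": 0,"ry": 0,"rz": 0}]}}

```text
time: 17.85
tool_pos: [0.4998, -0.3287, 0.1426]
ee_rot: [-3.14, -0.005, 1.559]
wrist_force: [0.1, 0.6, -5.7]
width: 0.0496
```

```bash
python3 snap.py b1 1; python3 d.py b .1
```

```text
[ 0.06 -0.3  -5.84] [ 0.5    -0.3287  0.1433] [-41.82 -32.26] 0.0498
[ 0.76  0.22 -4.64] [ 0.5    -0.329   0.1439] [-41.72 -32.16] 0.0497
[ 0.40897814 -0.04084218 -5.24126428]
t 17.95 pos [ 0.5    -0.329   0.1439] rpy [-3.1407 -0.0035  1.5594] w 0.0497 F [ 0.7556  0.2168 -4.6435]
tool shift mm [-2.1775  0.0114 43.8504] turn deg [-0.0484 -0.2027 -0.0939]
```

View pics/sceneb1.png

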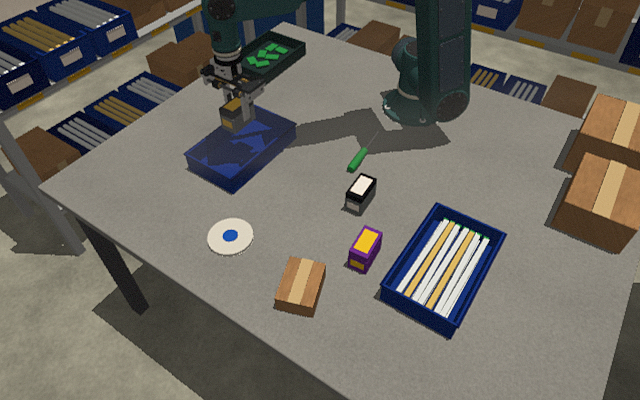

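View pics/topb1.png

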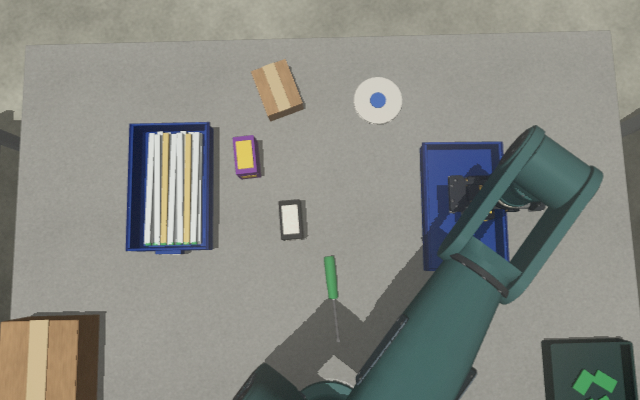

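The box hangs over the middle of the empty bin (scene about (233,115)), and the white box is unmoved at (290,220) in the top view. Lowering in stages.

>>> {"name": "jog_arm", "arguments": {"series": [{"x": -0.001,"y": 0,"z": 0.01,"rx": 0,"ry": -0.1,"rz": 0},{"x": -0.001,"y": 0,"z": 0.016,"rx": 0,"ry": -0.1,"rz": 0},{"x": 0,"y": 0,"z": 0.016,"rx": 0,"ry": 0,"rz": 0},{"x": 0,"y": 0,"z": 0.012,"rx": 0,"ry": 0,"rz": 0},{"x": 0,"y": 0,"z": 0,"rx": 0,"ry": 0,"rz": 0},{"x": 0,"y": 0,"z": 0,"rx": 0,"ry": 0,"rz": 0}]}}

```text
time: 18.45
tool_pos: [0.5022, -0.3282, 0.0886]
ee_rot: [3.139, 0.003, 1.565]
wrist_force: [0.3, 0.8, -4.3]
width: 0.0502
```

```bash
python3 d.py b .0264
```

```text
t 18.45 pos [ 0.5022 -0.3282  0.0886] rpy [3.1387 0.0028 1.5651] w 0.0502 F [ 0.2785  0.8163 -4.257 ]
tool shift mm [-2.631  -2.3516 62.185 ] turn deg [0.1674 0.1622 0.2343]
```

>>> {"name": "jog_arm", "arguments": {"series": [{"x": -0.001,"y": -0.002,"z": 0.012,"rx": 0.2,"ry": 0.1,"rz": 0.2},{"x": -0.001,"y": -0.002,"z": 0.014,"rx": 0.2,"ry": 0.1,"rz": 0},{"x": 0,"y": 0,"z": 0.014,"rx": 0,"ry": 0,"rz": 0},{"x": 0,"y": 0,"z": 0,"rx": 0,"ry": 0,"rz": 0},{"x": 0,"y": 0,"z": 0,"rx": 0,"ry": 0,"rz": 0}]}}

```text
time: 18.87
tool_pos: [0.4989, -0.3309, 0.0471]
ee_rot: [-3.14, 0.002, 1.562]
wrist_force: [1.2, 1.0, -3.6]
width: 0.0499
```

```bash
python3 d.py b .0264
```

```text
t 18.87 pos [ 0.4989 -0.3309  0.0471] rpy [-3.1397  0.0018  1.5623] w 0.0499 F [ 1.1882  1.015  -3.58  ]
tool shift mm [-0.0213  1.1694 20.6802] turn deg [-0.1069  0.1007  0.0739]
```

>>> {"name": "jog_arm", "arguments": {"series": [{"x": 0,"y": 0,"z": 0.007,"rx": 0,"ry": 0,"rz": 0},{"x": 0,"y": 0,"z": 0.006,"rx": 0,"ry": 0,"rz": 0},{"x": 0,"y": 0,"z": 0,"rx": 0,"ry": 0,"rz": 0},{"x": 0,"y": 0,"z": 0,"rx": 0,"ry": 0,"rz": 0}]}}

```text
time: 19.2
tool_pos: [0.4994, -0.3318, 0.034]
ee_rot: [-3.141, 0.003, 1.562]
wrist_force: [-0.3, 0.0, -4.6]
width: 0.0498
```

```bash
python3 d.py b .0264
```

```text
t 19.2 pos [ 0.4994 -0.3318  0.034 ] rpy [-3.1414  0.0032  1.562 ] w 0.0498 F [-0.2596  0.0049 -4.6295]
tool shift mm [0.8084 0.5843 7.6153] turn deg [-0.0136  0.1812  0.0548]
```

>>> {"name": "jog_arm", "arguments": {"series": [{"x": 0,"y": 0,"z": 0.003,"rx": 0,"ry": 0.1,"rz": 0},{"x": 0,"y": 0,"z": 0.003,"rx": 0,"ry": 0.1,"rz": 0},{"x": 0,"y": 0,"z": 0,"rx": 0,"ry": 0,"rz": 0},{"x": 0,"y": 0,"z": 0,"rx": 0,"ry": 0,"rz": 0}]}}

```text
time: 19.53
tool_pos: [0.5002, -0.3324, 0.0288]
ee_rot: [3.14, 0.001, 1.562]
wrist_force: [0.5, 1.0, -4.7]
width: 0.0499
```

```bash
python3 d.py b .0264
```

```text
t 19.53 pos [ 0.5002 -0.3324  0.0288] rpy [3.1398 0.001  1.562 ] w 0.0499 F [ 0.5095  1.0404 -4.7175]
tool shift mm [ 1.4451 -0.2043  2.3868] turn deg [0.1013 0.0561 0.0591]
```

>>> {"name": "jog_arm", "arguments": {"series": [{"x": 0,"y": 0,"z": 0.002,"rx": 0.1,"ry": 0,"rz": 0},{"x": 0,"y": 0,"z": 0.002,"rx": 0,"ry": 0,"rz": 0},{"x": 0,"y": 0,"z": 0,"rx": 0,"ry": 0,"rz": 0}]}}

```text
time: 19.78
tool_pos: [0.5008, -0.3329, 0.0268]
ee_rot: [3.14, 0.002, 1.562]
wrist_force: [-0.3, 0.0, -5.3]
width: 0.0499
```

```bash
python3 d.py b .0264
```

```text
t 19.78 pos [ 0.5008 -0.3329  0.0268] rpy [3.1402 0.0022 1.562 ] w 0.0499 F [-0.3179  0.0013 -5.3207]
tool shift mm [ 1.9391 -0.8375  0.4184] turn deg [0.081  0.1266 0.057 ]
```

>>> {"name": "jog_arm", "arguments": {"series": [{"x": 0,"y": 0,"z": 0.002,"rx": 0,"ry": 0.1,"rz": 0},{"x": 0,"y": 0,"z": 0.002,"rx": 0,"ry": 0,"rz": 0}]}}

```text
time: 19.95
tool_pos: [0.5014, -0.3332, 0.0264]
ee_rot: [3.139, 0.001, 1.562]
wrist_force: [-4.2, 3.2, 7.8]
width: 0.0499
```

```bash
python3 d.py b .0264
```

```text
t 19.95 pos [ 0.5014 -0.3332  0.0264] rpy [3.1389 0.0013 1.5622] w 0.0499 F [-4.2005  3.1685  7.8179]
tool shift mm [ 2.1493 -1.4075 -0.0134] turn deg [0.1526 0.0743 0.0695]
```

The box is on the bin floor: z 0.0264 as predicted, with the force now upward. I open partly, then rise.

>>> {"name": "jog_arm", "arguments": {"series": [{"x": 0,"y": 0,"z": 0,"rx": 0,"ry": 0,"rz": 0},{"x": 0,"y": 0,"z": 0,"rx": 0,"ry": 0,"rz": 0},{"x": 0,"y": 0,"z": 0,"rx": 0,"ry": 0,"rz": 0},{"x": 0,"y": 0,"z": 0,"rx": 0,"ry": 0,"rz": 0},{"x": 0,"y": 0,"z": 0,"rx": 0,"ry": 0,"rz": 0}], "claw": 0.85}}

```text
time: 20.37
tool_pos: [0.505, -0.3361, 0.031]
ee_rot: [3.129, 0.009, 1.562]
wrist_force: [-0.6, 0.3, -0.4]
width: 0.0781
```

>>> {"name": "jog_arm", "arguments": {"series": [{"x": 0,"y": 0,"z": -0.01,"rx": 0,"ry": 0,"rz": 0},{"x": 0,"y": 0,"z": -0.02,"rx": 0,"ry": 0,"rz": 0},{"x": 0,"y": 0,"z": -0.025,"rx": 0,"ry": 0,"rz": 0},{"x": 0,"y": 0,"z": -0.025,"rx": 0,"ry": 0,"rz": 0},{"x": 0,"y": 0,"z": -0.025,"rx": 0,"ry": 0,"rz": 0},{"x": 0,"y": 0,"z": -0.025,"rx": 0,"ry": 0,"rz": 0},{"x": 0,"y": 0,"z": -0.025,"rx": 0,"ry": 0,"rz": 0},{"x": 0,"y": 0,"z": -0.01,"rx": 0,"ry": 0,"rz": 0},{"x": 0,"y": 0,"z": 0,"rx": 0,"ry": 0,"rz": 0},{"x": 0,"y": 0,"z": 0,"rx": 0,"ry": 0,"rz": 0}]}}

```text
time: 21.2
tool_pos: [0.5024, -0.3343, 0.2067]
ee_rot: [3.129, 0.009, 1.562]
wrist_force: [0.1, 0.1, -0.6]
width: 0.0802
```

```bash
python3 snap.py b2 1; python3 d.py b .0264
python3 - <<'E'
import pickle
from h import *
t=pickle.load(open('topb2.pkl','rb'));s=pickle.load(open('sceneb2.pkl','rb'))
print('white',label(t,(274,195,32,50),'w'),label(s,(342,170,36,50),'w'))
E
```

```text
[-0.13 -0.12  0.66] [ 0.5023 -0.3342  0.2063] [-37.55 -29.52] 0.0797
[-0.42 -0.12 -0.78] [ 0.5019 -0.3339  0.2052] [-39.29 -30.85] 0.0797
[-0.27344135 -0.11956774 -0.05855738]
t 21.3 pos [ 0.5019 -0.3339  0.2052] rpy [3.1312 0.0072 1.5621] w 0.0797 F [-0.4202 -0.1194 -0.7766]
tool shift mm [  4.1572  -3.7633 178.7261] turn deg [0.5978 0.4121 0.0645]
white (array([0.4757096, 0.0858526]), array([0.47664438, 0.07422571]), [71.5351333618164, 113.07251739501953], np.float64(-0.01979314585368641), 480) (array([0.47787772, 0.07340389]), array([0.47739011, 0.07335832]), [36.03713607788086, 67.44874572753906], np.float64(0.06049952982603446), 246)
```

View pics/sceneb2.png

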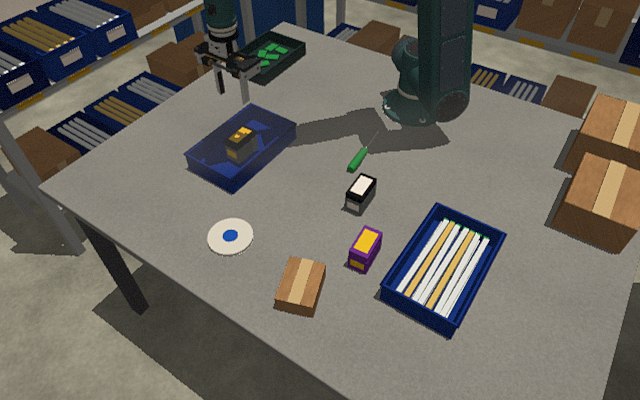

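The yellow box stands upright on the floor of the empty bin at (240,145). The white box is upright at (361,192), about 1 mm from its starting place. The gripper is well clear, so I hand in.

```bash
python3 -c "
from bench import ticket
print(ticket.close_job())"
```

```text
the job is handed in; nothing more can be done
None
```

The yellow-labelled box was the heavier one. It now stands upright on the floor of the empty blue bin, and the white one is back in its place on the bench. I handed the job in at about 21 s.

- **White box:** lifted about 11 cm, it read about 1.6 N (0.16 kg), so it is the empty one. I set it back down, and it stands upright about 1 mm from where it started.
- **Yellow box:** lifted about 12 cm, it read about 5.7 N (0.58 kg), so it is the full one. I set it back about 2 mm from where it stood, regripped it and lowered it into the bin.
- **Last checks:** the final picture shows both boxes upright, with the purple look-alike untouched. The gripper was open and about 20 cm up, with essentially no force on the wrist. The highest wrist force I read was about 11 N, as I set the yellow box down on the bench.
- **One check failed:** the top-camera measurement of the white label in the final picture was off (a 113 × 72 mm shape for a label of about 66 × 37 mm). I did not look into why; the scene camera showed the label at its normal size and place.

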